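# Set the speed dial under the console's cover

### The arm

A 6-joint arm with a two-finger parallel gripper is mounted at the origin on a cart in front of the work surface, level with it; the furniture and walls round the work are solid. World frame = base frame: x ahead of the robot, y to its left, z up, the work surface at z = 0. Lengths are in m, angles in degrees, forces in N, time in s.
With the tool pointing down it reaches from about 0.375 to 0.9 m from the base axis. Payload 3.1 kg.
Tool frame: the origin (TCP) lies midway between the tips of the shut fingers; the grasp point (between the pads) lies 19 mm behind it; z points along the fingers, y is the line along which they close (so a half turn about z gives the same grasp; the last joint's range is limited). The gripper opens to 87 mm and grips with 3 to 60 N. Pads are 19 mm wide; open, the fingers measure 117 mm over their backs; the gripper's body (75 mm by 190 mm) begins 51 mm behind the grasp point.
Start: joints at [-85.399, 30.224, 82.088, -0, 67.689, -10.227], TCP at [0.16, -0.604, 0.223] pointing down, gripper open.
Joint ranges: [-176.69, 176.69], [-43.24, 126.21], [12.49, 139.97], [-82, 262], [0, 151.66], [-163.58, 163.58]. Speed limits (degrees/s): [159.86, 159.86, 180, 180, 180, 180].

### API

Orientations are given as a 3x3 rotation matrix whose columns are the frame's x, y, z axes.
In Python, from rig import bot, capture gives the robot as it stands.
- The arm moves only by the shell command python3 -m handwheel 'ROWS'. ROWS is rows parted by semicolons, their numbers by spaces, 1 to 20 of them, each of 7 numbers: dx, dy, dz in m, then a rotation vector rx, ry, rz in degrees, then the opening from 0.0 (shut) to 1.0 (fully open); each row is the pose to reach, as a shift and turn from the pose commanded when the command began, along the tool's axes at that moment; what a row does not reach only later rows make up. A row lasts 1/10 s, in which the tool goes at most 0.05 m and 8.59 degrees, less where a joint would pass 70% of its speed; a pose out of reach is approached as far as the arm can. The fingers move at their own pace and stop on an object; the grip force is fixed at half the most. Time passes only in rows, so rows that do not move let the fingers close. It prints the time, the measured TCP pose, the force, the opening and the grip force at its end.
- bot.read_state(): the state, without advancing time (a new reading comes with each control period).
- capture(name): name is "scene" or "top" or "wrist"; returns a dict with "color" (480x640x3 uint8, red, green, blue), "K" (3x3 intrinsics, pixels), "view" (4x4, takes a point from world to camera coordinates); the wrist camera has in their place "mount" (4x4, takes a point from camera to tool coordinates, whose origin is the TCP and whose axes are the flange's). Camera axes: x right, y up, looking along -z (the intrinsics and any distortion apply to the point x, -y, -z); pixel columns grow to the right and rows downward; lengths in m; the calibration is good to about 2 mm. A picture is of the moment at which its call begins: read the wrist's pose just before it. There is no depth.
- bot.hand_in(): hands the job in; it is judged then, once.
The state is a dict: "time_s": time; "joint_positions": joint angles; "qvel": joint speeds; "tau": joint torques, N m; "position": TCP position; "tcp_rot": TCP orientation; "force": force on the tool from outside, world axes, zero at the start; "moment": the same for the moment, N m; "opening": opening from 0.0 (shut) to 1.0 (fully open); "grasp_force": force on a finger pad.
Only numpy, scipy, OpenCV 4.12 (cv2) and the standard library are available. Lean on these libraries where they do the work, as an engineer would, in place of code of your own. Each camera call takes 0.05 s, during which the arm holds its last target. There are 200 camera calls.

### The job

Set the drill's speed console for the next job: swing its hinged cover up and right back until it meets its stop, then turn the black knob in the recess until its white line points at the orange rider on the dial, and let go of it. Then bring the cover down again until it is fully shut. Leave the rider and the tools round the console where they are.

Things in the scene. Friction and masses are not known exactly. Their poses are not given: they have to be found in the camera images.
- console: Dark blue-grey steel console, fixed, 150 mm deep (x), 190 wide (y), front rim 50 mm and back rim 120 mm high, its front facing the robot's right. The top slopes up to the back at 25 degrees: up the slope is (0.906, 0, 0.423), its outward normal (-0.423, 0, 0.906) in the console's axes. Origin: centre of its underside; x level from its low front to its high back, y to the left of that, z up.
- cover (a joint): Hinge angle, rad: 0 shut on the rim, grows as the cover swings up and back, stop at 2.10 (5 degrees past upright). Light grey 3 mm sheet, 190 mm from hinge to front edge, 200 mm wide, 0.25 kg. Its friction hinge keeps it wherever it is left; moving it takes up to 5 N at the handle. Starts 0 to 0.25 ajar.
- cover_handle (a point): Middle of the round black bar handle on the cover's outer face: bar 11 mm thick, 100 mm long along the console's y, its axis 35 mm off the outer face of the sheet, on two posts 85 mm apart; 140 mm along the sheet from the hinge, 36.5 mm off the plane through the hinge axis. It can turn between the fingers as the cover swings.
- cover_hinge (a point): Point on the cover's hinge axis (middle of its width), behind the back rim, 84 mm back of the console's origin and 128 mm above the bench. The axis runs along the console's y.
- dial (a joint): Angle of the black pointer knob, rad, 0 to 4.71, grows clockwise as seen facing the panel (looking along minus the normal); 2.356 when its white line points straight up the slope. Friction 0.05 N m; it stays where it is left.
- dial_grip (a point): Point on the knob's axis (parallel to the slope's outward normal), 16 mm above the panel. The knob's bar grip is 44 mm long along the white line, 13 mm wide, flat-sided, and stands 7 to 26 mm above the panel on a round skirt of 30 mm radius.
- dial_pointer (a point): Outer end of the knob's white line, on the edge of the skirt, 30 mm from the dial's axis.
- rider (a joint): Angle of the orange rider on the dial, rad, on the same scale as the dial: the dial points at the rider when both read the same. The rider is a small orange tab, 15 mm long and 10 mm wide, 5 mm high above the panel, just outside the knob's skirt; stiff, leave it where it is.
- rider_tip (a point): Point on the rider's centre line 30 mm from the dial's axis, where the end of the knob's white line must come.
- caliper: Bystander: steel vernier calliper, 68 x 230 x 12 mm, lying on the bench right of the console. Origin: centre of its underside.
- pliers_blue: Bystander: blue pliers, 43 x 180 x 12 mm, lying on the bench right of the console. Origin: centre of its underside.
- oil_can: Bystander: red oil can with a spout, 64 x 68 x 196 mm, standing left of the console. Origin: centre of its underside.
- panel (a point): Centre of the grey panel at the bottom of the recess under the cover, where the knob's axis meets it. The panel is parallel to the slope, 30 mm below the rim; the recess measures 157 mm up the slope by 182 mm across. A lamp and a fuse cap, up to 10 mm high, sit in its upper corners, 88 mm from the knob's axis.

How it is judged (in metres and radians):
On the way, in this order (a step that is already met when the one before it is completed fails the run):
1. the cover stands right back at its stop (value of joint cover above 2.03 rad), for 0.3 s.
2. with the cover still open, the knob's white line points at the rider and the knob is let go (distance between dial_pointer and rider_tip below 0.004 m and value of joint cover above 1.9 rad and contact force between the fingers and console below 0.1 N), for 0.3 s.
At the end, for the whole second after the job is handed in: The cover is shut to within 0.05 rad (about 9 mm at its front edge), and the end of the knob's white line is within 4 mm (about 7.5 degrees) of the rider's centre line (value of joint cover below 0.05 rad and distance between dial_pointer and rider_tip below 0.004 m); the robot touches nothing.
It fails at once if the calliper, the pliers or the oil can is pushed more than 30 mm from its place (distance of any of caliper, pliers_blue, oil_can from where it was at the start of the episode above 0.03 m).
It fails at once if the orange rider is shifted by more than 4 mm along the dial (distance of rider_tip from where it was at the start of the episode above 0.004 m).
It also fails if it takes over 72 s, if anything falls off the work surface, if the arm or the gripper's body presses on something with over 40 N, if the wrist force passes 120 N, or if a joint passes its speed limit or range.

## Working session

There is one attempt and no reset: what is moved stays moved. The work goes in short steps, Python scripts to look and compute and a shell command to move; the robot and the scene stay as the last step left them, time stands still between calls to the robot, and variables do not carry over. Pictures are saved under pics/ and viewed, at most 10 in all, crops included, and the job is handed in when it is done.

```bash
mkdir -p pics; ls; python3 - <<'E'
from rig import bot,capture
import cv2,numpy as np
s=bot.read_state();print(s['time_s'],s['position'],s['tcp_rot'],s['opening'])
for n in('scene','top'):
    c=capture(n);cv2.imwrite(f'pics/{n}0.png',c['color'][:,:,::-1]);print(n,c['K'],c['view'],[k for k in c])
    np.savez(f'pics/{n}0.npz',K=c['K'],view=c['view'])
E
```

```text
pics
0.0 [ 0.15991756 -0.60343937  0.2215808 ] [[ 9.66705305e-01  2.55892203e-01 -1.84428031e-04]
 [ 2.55892005e-01 -9.66703020e-01  2.13365536e-03]
 [ 3.67698634e-04 -2.10980961e-03 -9.99997707e-01]] 1.0014009904719352
scene [[439.80901568   0.         316.84355369]
 [  0.         439.80901568 242.35930498]
 [  0.           0.           1.        ]] [[-0.67309388 -0.73930351  0.01936358  0.34335798]
 [ 0.51890993 -0.45345843  0.72464332 -0.37636928]
 [-0.52695077  0.49780094  0.68885203 -0.86793782]
 [ 0.          0.          0.          1.        ]] ['color', 'K', 'view']
top [[469.78862535   0.         318.47524232]
 [  0.         469.78862535 240.16315258]
 [  0.           0.           1.        ]] [[ 0.01079273 -0.99947204 -0.03064566 -0.0058042 ]
 [ 0.99816367  0.00894161  0.0599111  -0.55426403]
 [-0.05960545 -0.03123598  0.99773318 -1.20092525]
 [ 0.          0.          0.          1.        ]] ['color', 'K', 'view']
```

View pics/scene0.png

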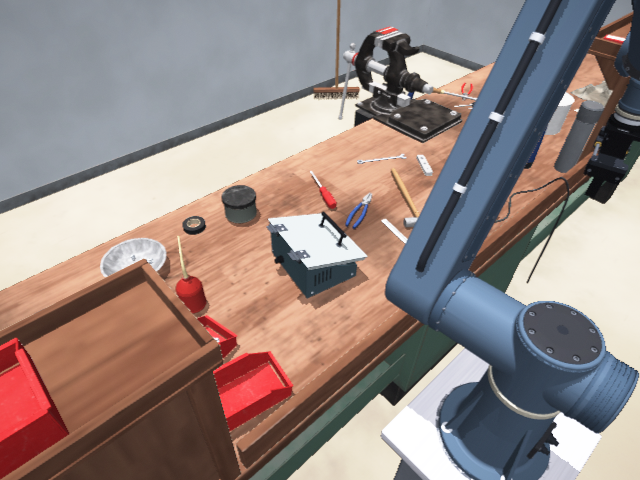

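View pics/top0.png

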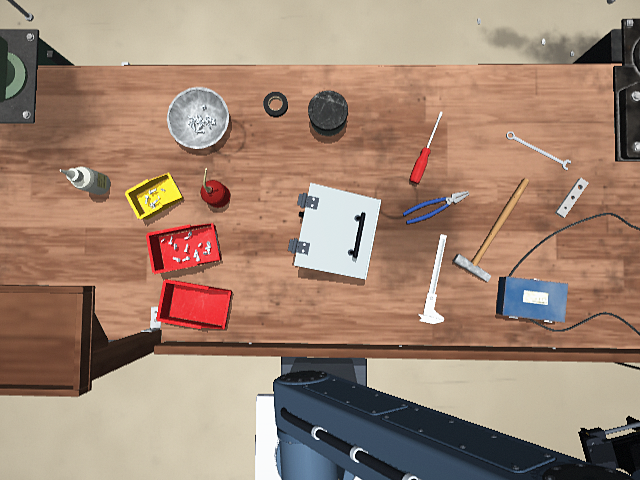

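The scene view shows the console with its cover nearly shut, at about (315,250) and with the handle at (333,228). The top view has the cover at x 295–380, y 183–280, hinges on the left and the handle at (359,236). I'll enlarge both.

```bash
python3 - <<'E'
import cv2,numpy as np
a=cv2.imread('pics/scene0.png')[205:300,260:375];b=cv2.imread('pics/top0.png')[178:288,288:388]
a=cv2.resize(a,None,fx=4,fy=4,interpolation=cv2.INTER_CUBIC);b=cv2.resize(b,None,fx=3.3,fy=3.3,interpolation=cv2.INTER_CUBIC)
o=np.zeros((400,800,3),np.uint8);o[:a.shape[0],:a.shape[1]]=a;o[:b.shape[0],465:465+b.shape[1]]=b;cv2.imwrite('pics/comp.png',o)
E
```

```text
(no output)
```

View pics/comp.png

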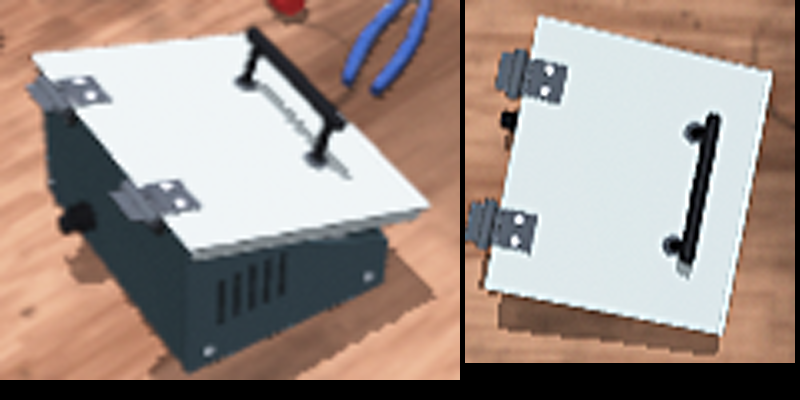

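```bash
cat > geo.py <<'E'
import numpy as np
from scipy.optimize import least_squares
from scipy.spatial.transform import Rotation as R
def T(p): 
    c,s=np.cos(p[2]),np.sin(p[2]); return np.array([[c,-s,0,p[0]],[s,c,0,p[1]],[0,0,1,0]])
def W(p,q): return T(p)@np.r_[q,1]
def cov(th,u,y,n):
    f=np.radians(205)-th
    return np.array([.084+u*np.cos(f)+n*np.sin(f),y,.128+u*np.sin(f)-n*np.cos(f)])
def proj(K,V,q):
    c=(V@np.r_[q,1])[:3]; return np.array([K[0,0]*c[0]/-c[2]+K[0,2],K[1,1]*-c[1]/-c[2]+K[1,2]])
E
python3 - <<'E'
from geo import *
S=np.load('pics/scene0.npz');P=np.load('pics/top0.npz')
hy=.05
obs=[(S,'c',0,.1,.0015,307.5,267.5),(S,'c',.19,.1,.0015,367,256.75),(S,'c',0,-.1,.0015,268.75,218.75),
(S,'c',.14,-hy,.0365,323.25,213.25),(S,'c',.14,hy,.0365,345,236),(S,'w',.075,.095,0,307.5,298),(S,'w',-.075,.095,0,356.2,275.5),
(P,'c',0,-.1,.0015,310.7,183.2),(P,'c',.19,-.1,.0015,380.7,199.8),(P,'c',.19,.1,.0015,365.3,279.2),(P,'c',0,.1,.0015,294.7,265.9),
(P,'c',.14,-hy,.0365,363.5,213.8),(P,'c',.14,hy,.0365,355,257.4)]
def res(v):
    r=[]
    for D,k,a,b,c,u,w in obs:
        q=cov(v[3],a,b,c) if k=='c' else np.array([a,b,c])
        r.append(proj(D['K'],D['view'],W(v,q))-[u,w])
    return np.array(r).ravel()
s=least_squares(res,[.57,-.05,1.6,.1],loss='soft_l1');print(s.x,np.degrees(s.x[2:]));print(res(s.x).reshape(-1,2).round(1))
np.save('pose.npy',s.x)
for th in (s.x[3],0,1,2.1): print(th,W(s.x,cov(th,.14,0,.0365)))
E
```

```text
[ 0.57085525 -0.04387226  1.39693237  0.09974406] [80.03832925  5.71491394]
[[-0.7 -1. ]
 [-0.3 -0. ]
 [-2.6 -0.8]
 [ 0.4  0.8]
 [ 0.3  0. ]
 [ 1.   1.4]
 [ 0.6  0.7]
 [-2.1 -0.5]
 [-0.   0.2]
 [ 1.   0.1]
 [-1.9 -0.1]
 [ 0.8  1. ]
 [ 1.7 -1.2]]
0.0997440646581512 [ 0.56044147 -0.10316366  0.11621425]
0 [ 0.56076847 -0.10130183  0.10191368]
1 [ 0.56828799 -0.05848909  0.23365411]
2.1 [0.59391923 0.08744369 0.26401174]
```

```bash
cat >> geo.py <<'E'
def row(pt,Rt,p,Rn):
    return np.r_[Rn.T@(np.array(pt)-p),np.degrees(R.from_matrix(Rn.T@Rt).as_rotvec())]
def show(*r): print('\n'.join(' '.join(f'{v:.4f}' if i<3 else f'{v:.2f}' for i,v in enumerate(x)) for x in r))
def toolR(pose,delta,spin=0):
    "tool z = down tilted delta deg (body leaning to console back), y = -console x at spin 0"
    M=T(pose)[:,:3]; d=np.radians(delta)
    z=M@[-np.sin(d),0,-np.cos(d)]; y=M@[-np.cos(d),0,np.sin(d)]
    return np.c_[np.cross(y,z),y,z]@R.from_euler('z',spin,degrees=True).as_matrix()
def now():
    from rig import bot
    s=bot.read_state(); return np.array(s['position']),np.array(s['tcp_rot']).reshape(3,3),s
E
python3 - <<'E'
from geo import *
v=np.load('pose.npy');p,Rn,s=now()
Rt=toolR(v,15);print(Rt.round(3))
h=W(v,cov(v[3],.14,0,.0365))
show(row(h-.10*Rt[:,2],Rt,p,Rn))
E
```

```text
[[ 0.985 -0.167 -0.045]
 [-0.173 -0.951 -0.255]
 [ 0.     0.259 -0.966]]
0.5261 -0.4047 0.0098 -14.88 -3.24 24.65
```

```bash
T="0.526 -0.405 -0.03 -14.9 -3.2 24.6 0.4"; python3 -m handwheel '0.526 -0.405 -0.01 -14.9 -3.2 24.6 0.4;0.526 -0.405 -0.01 -14.9 -3.2 24.6 0.4;0.526 -0.405 -0.01 -14.9 -3.2 24.6 0.4;0.526 -0.405 -0.01 -14.9 -3.2 24.6 0.4;0.526 -0.405 -0.01 -14.9 -3.2 24.6 0.4;0.526 -0.405 -0.01 -14.9 -3.2 24.6 0.4;0.526 -0.405 -0.01 -14.9 -3.2 24.6 0.4;0.526 -0.405 -0.01 -14.9 -3.2 24.6 0.4;0.526 -0.405 -0.01 -14.9 -3.2 24.6 0.4;0.526 -0.405 -0.01 -14.9 -3.2 24.6 0.4;0.526 -0.405 -0.01 -14.9 -3.2 24.6 0.4;0.526 -0.405 -0.01 -14.9 -3.2 24.6 0.4;0.526 -0.405 -0.01 -14.9 -3.2 24.6 0.4;0.526 -0.405 -0.01 -14.9 -3.2 24.6 0.4;0.526 -0.405 0.01 -14.9 -3.2 24.6 0.4;0.526 -0.405 0.01 -14.9 -3.2 24.6 0.4;0.526 -0.405 0.01 -14.9 -3.2 24.6 0.4;0.526 -0.405 0.01 -14.9 -3.2 24.6 0.4'
python3 - <<'E'
from geo import *
from rig import capture
import cv2
v=np.load('pose.npy');p,Rn,s=now();c=capture('wrist');cv2.imwrite('pics/w1.png',c['color'][:,:,::-1]);np.savez('pics/w1.npz',K=c['K'],mount=c['mount'],p=p,R=Rn)
print(p,s['joint_positions'],c['mount'],c['K'],[k for k in c]);Rt=toolR(v,15)
h=W(v,cov(v[3],.14,0,.0365));show(row(h+.019*Rt[:,2],Rt,p,Rn))
E
```

```text
time_s: 1.9
position: [0.5645, -0.0788, 0.213]
tcp_rot: [[0.985, -0.168, -0.044], [-0.173, -0.951, -0.257], [0.001, 0.261, -0.965]]
force: [0.6, -0.2, 1.0]
opening: 0.396
grasp_force: 0.0
[ 0.56450925 -0.07879097  0.21298622] [-11.09180093  27.98005442  90.21170087 -17.10909996  62.50996086
  96.92881517] [[ 2.05863645e-05  9.55651713e-01  2.94499242e-01  8.13662324e-02]
 [ 9.99999946e-01 -1.15958695e-04  3.06383682e-04 -9.63650592e-04]
 [ 3.26945838e-04  2.94499220e-01 -9.55651664e-01 -1.62026140e-01]
 [ 0.00000000e+00  0.00000000e+00  0.00000000e+00  1.00000000e+00]] [[361.31714632   0.         324.67188261]
 [  0.         361.31714632 246.98957894]
 [  0.           0.           1.        ]] ['color', 'K', 'mount']
0.0001 -0.0015 0.1189 0.13 -0.07 -0.03
```

View pics/w1.png

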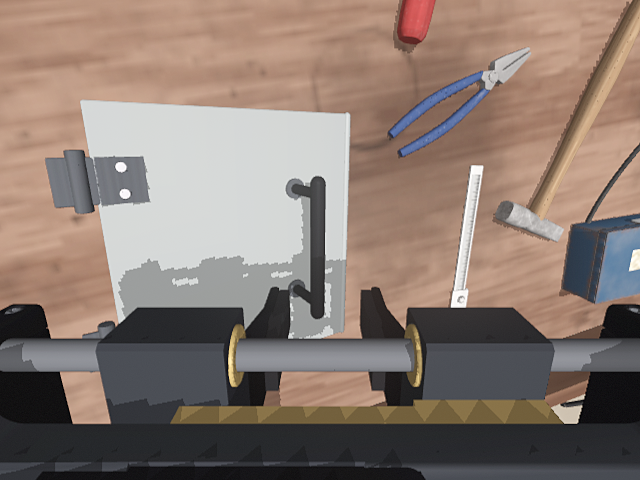

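The wrist view shows the cover's far corners at (82,100) and (349,113), and the handle bar running from (318,178) to (318,319) between the fingers. I'll check these against the fit.

```bash
cat >> geo.py <<'E'
def wview(D):
    M=np.eye(4);M[:3,:3]=D['R'];M[:3,3]=D['p'];return np.linalg.inv(M@D['mount'])
E
python3 - <<'E'
from geo import *
v=np.load('pose.npy');D=np.load('pics/w1.npz');V=wview(D)
for th in (v[3],):
  for a in [(.14,-.05,.0365),(.14,.05,.0365),(0,-.1,.0015),(.19,-.1,.0015)]:
    print(proj(D['K'],V,W(v,cov(th,*a))).round(1))
S=np.load('pics/scene0.npz');P=np.load('pics/top0.npz');W1=dict(K=D['K'],view=V)
obs=[(S,'c',.004,.1,.0015,307.5,267.5),(S,'c',.19,.1,.0015,367,256.75),(S,'c',.004,-.1,.0015,268.75,218.75),
(S,'c',.14,-.05,.0365,323.25,213.25),(S,'c',.14,.05,.0365,345,236),(S,'w',.075,.095,0,307.5,298),(S,'w',-.075,.095,0,356.2,275.5),
(P,'c',.004,-.1,.0015,310.7,183.2),(P,'c',.19,-.1,.0015,380.7,199.8),(P,'c',.19,.1,.0015,365.3,279.2),(P,'c',.004,.1,.0015,294.7,265.9),
(P,'c',.14,-.05,.0365,363.5,213.8),(P,'c',.14,.05,.0365,355,257.4),
(W1,'c',.14,-.05,.0365,318,178.5),(W1,'c',.14,.05,.0365,318,318),(W1,'c',.19,-.1,.0015,349,113)]
def res(v):
    r=[]
    for d,k,a,b,c,u,w in obs:
        q=cov(v[3],a,b,c) if k=='c' else np.array([a,b,c])
        r.append((proj(d['K'],d['view'],W(v,q))-[u,w])*(.5 if d is W1 else 1))
    return np.array(r).ravel()
s=least_squares(res,v,loss='soft_l1');print(s.x,s.x-v);print(res(s.x).reshape(-1,2).round(1).tolist())
np.save('pose.npy',s.x);v=s.x
p,Rn=D['p'],D['R'];Rt=toolR(v,15)
rows=[]
for th in [v[3],.3,.6,.9,1.2,1.5,1.8,2.05,2.1,2.14]:
    h=W(v,cov(th,.14,0,.0365));rows.append(row(h+.019*Rt[:,2],Rt,p,Rn))
show(*rows)
E
```

```text
[324.1 181.2]
[324.3 307.5]
[75.6 99.7]
[350.1 112.1]
[ 0.57086181 -0.04154192  1.39411626  0.11086452] [ 6.56337507e-06  2.33034022e-03 -2.81611496e-03  1.11204550e-02]
[[-0.2, -0.8], [-0.6, -0.1], [-1.9, -0.6], [-0.2, 0.7], [-0.3, -0.0], [0.2, 1.8], [-0.0, 1.2], [-1.4, -0.2], [-0.5, 0.2], [0.3, 0.2], [-1.3, 0.0], [-0.1, 1.0], [0.8, -1.2], [2.0, 1.9], [2.0, -4.3], [0.2, -0.1]]
-0.0005 -0.0031 0.1167 0.13 -0.11 0.13
-0.0005 0.0034 0.0902 0.13 -0.11 0.13
-0.0004 0.0032 0.0470 0.13 -0.11 0.13
-0.0003 -0.0098 0.0057 0.13 -0.11 0.13
-0.0002 -0.0344 -0.0299 0.13 -0.11 0.13
-0.0000 -0.0684 -0.0566 0.13 -0.11 0.13
0.0001 -0.1088 -0.0721 0.13 -0.11 0.13
0.0002 -0.1447 -0.0753 0.13 -0.11 0.13
0.0002 -0.1519 -0.0749 0.13 -0.11 0.13
0.0002 -0.1577 -0.0743 0.13 -0.11 0.13
```

```bash
python3 -m handwheel '0 -0.005 0.05 0 0 0 0.28;0 -0.005 0.08 0 0 0 0.28;0 -0.005 0.10 0 0 0 0.28;0 -0.005 0.113 0 0 0 0.28;0 -0.005 0.113 0 0 0 0.28;0 -0.005 0.113 0 0 0 0;0 -0.005 0.113 0 0 0 0;0 -0.005 0.113 0 0 0 0;0 -0.005 0.113 0 0 0 0;0 -0.005 0.113 0 0 0 0'
```

```text
time_s: 2.95
position: [0.5617, -0.1025, 0.103]
tcp_rot: [[0.985, -0.167, -0.041], [-0.172, -0.951, -0.258], [0.004, 0.261, -0.965]]
force: [1.3, -2.1, 1.1]
opening: 0.116
grasp_force: 30.0
```

```bash
python3 - <<'E'
from geo import *
v=np.load('pose.npy');p,Rn,s=now();g=p-.019*Rn[:,2]
q=T(v)[:,:3].T@(g-np.r_[v[:2],0]);d=q-[.084,0,.128];f=np.arctan2(d[2],d[0])%(2*np.pi)
r=np.hypot(d[0],d[2]);th=np.radians(205)-f+np.arctan2(.0365,.14);print(q,r,np.hypot(.14,.0365),'theta',th,'model',cov(v[3],.14,0,.0365))
a=W(v,cov(th,.14,0,.0365))
show(*[np.r_[Rn.T@(W(v,cov(t,.14,0,.0365))-g),0] for t in np.r_[np.arange(th,2.1,.13),2.1,2.13,2.16]])
E
```

```text
[-0.05665956 -0.00159817  0.12136586] 0.14081591689414896 0.14467981891058615 theta 0.6442397532266033 model [-0.06032113  0.          0.11781851]
-0.0013 0.0078 -0.0717 0.00
-0.0012 0.0029 -0.0899 0.00
-0.0011 -0.0043 -0.1072 0.00
-0.0010 -0.0137 -0.1235 0.00
-0.0009 -0.0252 -0.1384 0.00
-0.0008 -0.0384 -0.1517 0.00
-0.0007 -0.0533 -0.1632 0.00
-0.0006 -0.0696 -0.1726 0.00
-0.0005 -0.0869 -0.1799 0.00
-0.0004 -0.1050 -0.1849 0.00
-0.0003 -0.1236 -0.1874 0.00
-0.0003 -0.1424 -0.1876 0.00
-0.0003 -0.1462 -0.1873 0.00
-0.0003 -0.1505 -0.1869 0.00
-0.0003 -0.1548 -0.1863 0.00
```

```bash
python3 - <<'E'
from geo import *
v=np.load('pose.npy');p,Rn,s=now()
h=lambda t:W(v,cov(t,.14,0,.0365))
for t in np.r_[np.arange(.115,2.1,.1),2.1,2.13,2.16]: print(round(t,3),(Rn.T@(h(t)-h(.115))).round(4))
E
```

```text
0.115 [0. 0. 0.]
0.215 [ 0.0001  0.004  -0.0139]
0.315 [ 0.0001  0.0066 -0.0281]
0.415 [ 0.0002  0.0078 -0.0425]
0.515 [ 0.0002  0.0075 -0.057 ]
0.615 [ 0.0003  0.0058 -0.0714]
0.715 [ 0.0004  0.0026 -0.0855]
0.815 [ 0.0005 -0.0019 -0.0992]
0.915 [ 0.0006 -0.0078 -0.1124]
1.015 [ 0.0006 -0.015  -0.125 ]
1.115 [ 0.0007 -0.0234 -0.1367]
1.215 [ 0.0008 -0.0329 -0.1476]
1.315 [ 0.0009 -0.0435 -0.1575]
1.415 [ 0.0009 -0.055  -0.1663]
1.515 [ 0.001  -0.0673 -0.1738]
1.615 [ 0.0011 -0.0803 -0.1801]
1.715 [ 0.0012 -0.0939 -0.1851]
1.815 [ 0.0012 -0.1079 -0.1887]
1.915 [ 0.0013 -0.1222 -0.1909]
2.015 [ 0.0013 -0.1367 -0.1916]
2.1 [ 0.0014 -0.1489 -0.1911]
2.13 [ 0.0014 -0.1533 -0.1907]
2.16 [ 0.0014 -0.1576 -0.1901]
```

```bash
python3 -m handwheel '0 0.002 -0.007 0 0 0 0;0 0.004 -0.014 0 0 0 0;0 0.0055 -0.021 0 0 0 0;0 0.0066 -0.028 0 0 0 0;0 0.0074 -0.035 0 0 0 0;0 0.0078 -0.0425 0 0 0 0;0 0.0077 -0.05 0 0 0 0;0 0.0075 -0.057 0 0 0 0'
```

```text
time_s: 3.75
position: [0.5631, -0.0945, 0.1599]
tcp_rot: [[0.985, -0.167, -0.041], [-0.172, -0.951, -0.257], [0.004, 0.26, -0.966]]
force: [6.1, -0.4, -6.7]
opening: 0.111
grasp_force: 30.0
```

```bash
python3 -m handwheel '0 -0.001 -0.007 0 0 0 0;0 -0.002 -0.0144 0 0 0 0;0 -0.005 -0.0285 0 0 0 0;0 -0.0094 -0.0422 0 0 0 0;0 -0.0153 -0.0554 0 0 0 0;0 -0.0225 -0.068 0 0 0 0;0 -0.0309 -0.0797 0 0 0 0;0 -0.0404 -0.0906 0 0 0 0;0 -0.051 -0.1005 0 0 0 0;0 -0.0625 -0.1093 0 0 0 0;0 -0.0748 -0.1168 0 0 0 0'
```

```text
time_s: 4.85
position: [0.5814, 0.003, 0.2567]
tcp_rot: [[0.985, -0.167, -0.038], [-0.171, -0.949, -0.266], [0.008, 0.269, -0.963]]
force: [3.8, -8.1, 7.6]
opening: 0.114
grasp_force: 30.0
```

```bash
python3 -m handwheel '0 -0.0065 -0.0033 0 0 0 0;0 -0.013 -0.0063 0 0 0 0;0 -0.0266 -0.0113 0 0 0 0;0 -0.0406 -0.0149 0 0 0 0;0 -0.0549 -0.0171 0 0 0 0;0 -0.0694 -0.0178 0 0 0 0;0 -0.0816 -0.0173 0 0 0 0;0 -0.086 -0.017 0 0 0 0;0 -0.086 -0.017 0 0 0 0'; python3 - <<'E'
from geo import *
v=np.load('pose.npy');p,Rn,s=now();g=p-.015*Rn[:,2];q=T(v)[:,:3].T@(g-np.r_[v[:2],0]);d=q-[.084,0,.128]
print(np.hypot(d[0],d[2]),np.radians(205)-np.arctan2(d[2],d[0])-.2551)
E
```

```text
time_s: 5.75
position: [0.5974, 0.0891, 0.251]
tcp_rot: [[0.985, -0.167, -0.036], [-0.17, -0.949, -0.266], [0.01, 0.268, -0.963]]
force: [5.7, -7.7, 9.3]
opening: 0.111
grasp_force: 30.0
0.14740922527597722 2.1219371420644717
```

```bash
python3 -m handwheel '0 -0.003 0 0 0 0 0;0 -0.006 0 0 0 0 0;0 -0.006 0 0 0 0 0;0 -0.006 0 0 0 0 0;0 -0.006 0 0 0 0 0'; python3 - <<'E'
from rig import capture
import cv2
c=capture('scene');cv2.imwrite('pics/s2.png',c['color'][120:420,200:500,::-1].repeat(2,0).repeat(2,1))
E
```

```text
time_s: 6.25
position: [0.5974, 0.0892, 0.251]
tcp_rot: [[0.985, -0.168, -0.039], [-0.172, -0.946, -0.275], [0.009, 0.278, -0.961]]
force: [2.2, -19.5, 12.0]
opening: 0.111
grasp_force: 30.0
```

View pics/s2.png

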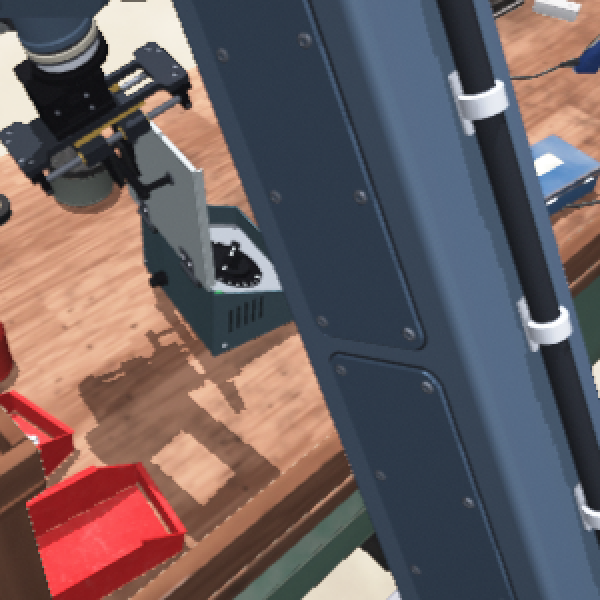

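```bash
python3 -m handwheel '0 0.003 0 0 0 0 0;0 0.006 0 0 0 0 0;0 0.006 0 0 0 0 0.28;0 0.006 0 0 0 0 0.28;0 0.006 0 0 0 0 0.28;0 0.006 -0.01 0 0 0 0.28;0 0.006 -0.03 0 0 0 0.28;0 0.006 -0.06 0 0 0 0.28;0 0.006 -0.1 0 0 0 0.28;0 0.006 -0.13 0 0 0 0.28;0 0.006 -0.13 0 0 0 0.28'; python3 - <<'E'
from geo import *
v=np.load('pose.npy');p,Rn,s=now();Rt=toolR(v,-25);c=np.array([.0127,0,.0578]);n=np.array([-.4226,0,.9063])
t=W(v,c+.14*n);print(t);t1=t.copy();t1[2]=.37
show(row(t1,Rt,p,Rn),row(t,Rt,p,Rn))
E
```

```text
time_s: 7.4
position: [0.6021, 0.1279, 0.3775]
tcp_rot: [[0.985, -0.167, -0.034], [-0.17, -0.952, -0.255], [0.01, 0.257, -0.966]]
force: [1.6, 0.4, 0.2]
opening: 0.281
grasp_force: 0.0
[ 0.56269519 -0.08728259  0.184682  ]
-0.0023 0.2094 0.0635 39.92 -0.58 0.39
-0.0043 0.1617 0.2426 39.92 -0.58 0.39
```

```bash
python3 -m handwheel '-0.001 0.04 0 0 0 0 0.28;-0.001 0.08 0.02 0 0 0 0.28;-0.001 0.12 0.035 8 0 0 0.28;-0.002 0.16 0.05 16 0 0 0.28;-0.002 0.209 0.063 24 0 0 0.28;-0.002 0.209 0.063 32 0 0 0.28;-0.002 0.209 0.063 40 -0.6 0.4 0.28;-0.003 0.195 0.11 40 -0.6 0.4 0.28;-0.003 0.183 0.155 40 -0.6 0.4 0.28;-0.004 0.171 0.2 40 -0.6 0.4 0.28;-0.004 0.162 0.242 40 -0.6 0.4 0.28;-0.004 0.162 0.242 40 -0.6 0.4 0.28;-0.004 0.162 0.242 40 -0.6 0.4 0.28'; python3 - <<'E'
from geo import *
from rig import capture
import cv2
p,Rn,s=now();c=capture('wrist');cv2.imwrite('pics/w3.png',c['color'][:,:,::-1]);np.savez('pics/w3.npz',K=c['K'],mount=c['mount'],p=p,R=Rn)
print(s['joint_positions'])
E
```

```text
time_s: 8.7
position: [0.5586, -0.089, 0.1805]
tcp_rot: [[0.984, -0.166, 0.065], [-0.178, -0.891, 0.418], [-0.012, -0.422, -0.906]]
force: [-0.1, -0.5, 0.8]
opening: 0.281
grasp_force: 0.0
[-32.91010948  31.98628612  92.44927806  24.52400023  68.27990494
  55.72906227]
```

View pics/w3.png

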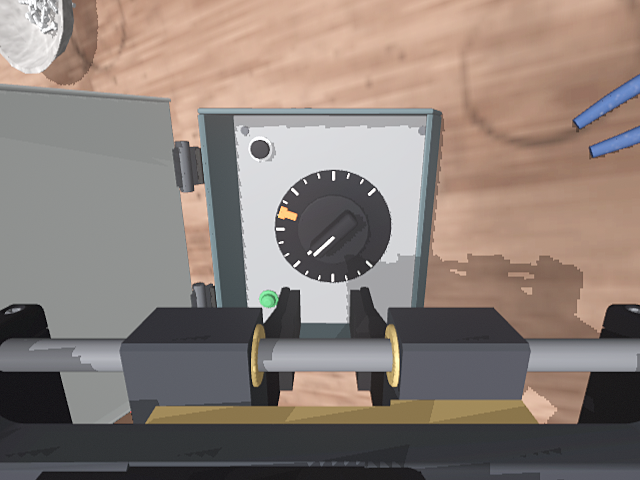

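The wrist view shows the open recess. The knob is centred near (333,226), its white line runs (333,238)→(310,257), and the orange rider is near (287,213). I'll enlarge it and overlay the model.

```bash
cat >> geo.py <<'E'
C0=np.array([.0127,0,.0578]);N=np.array([-.4226,0,.9063]);U=np.array([.9063,0,.4226]);Y=np.array([0,1.,0])
def pt(v,r,a,h,c=(0,0)):
    "dial polar: a rad on dial scale; clockwise seen facing panel; 2.356 = up slope"
    b=a-2.356  # clockwise from up; right seen facing panel = -Y
    return W(v,C0+h*N+U*(r*np.cos(b)+c[0])+Y*(-r*np.sin(b)+c[1]))
E
python3 - <<'E'
from geo import *
import cv2
v=np.load('pose.npy');D=np.load('pics/w3.npz');V=wview(D);im=cv2.imread('pics/w3.png')
P=lambda q:proj(D['K'],V,q)
for h in(0,.007,.026): print(h,P(pt(v,0,0,h)).round(1))
hsv=cv2.cvtColor(im,cv2.COLOR_BGR2HSV);sub=np.zeros(im.shape[:2],bool);sub[165:290,270:395]=1
o=sub&(hsv[...,1]>150)&(hsv[...,2]>150)&(hsv[...,0]<25);y,x=np.nonzero(o);print('orange',len(x),x.mean(),y.mean())
yy,xx=np.mgrid[:480,:640];w=sub&(hsv[...,2]>180)&(hsv[...,1]<60)&(np.hypot(xx-333,yy-226)<42);y,x=np.nonzero(w);print('white',len(x),x.mean(),y.mean(),x.min(),x.max(),y.min(),y.max())
print(cv2.fitLine(np.c_[x,y].astype(np.float32),cv2.DIST_L2,0,.01,.01).ravel())
k=6;x0,y0=270,165;z=cv2.resize(im[y0:y0+125,x0:x0+125],None,fx=k,fy=k,interpolation=cv2.INTER_CUBIC)[:600]
cv2.imwrite('pics/z3.png',cv2.resize(im[y0:y0+125,x0:x0+125],(600,600),interpolation=cv2.INTER_CUBIC))
E
```

```text
0 [320.8 229.3]
0.007 [320.7 231.4]
0.026 [320.5 237.8]
orange 11 289.8181818181818 212.54545454545453
white 107 321.6542056074766 246.60747663551402 307 334 236 255
[  0.8134685   -0.58160895 321.6542     246.60748   ]
```

View pics/z3.png

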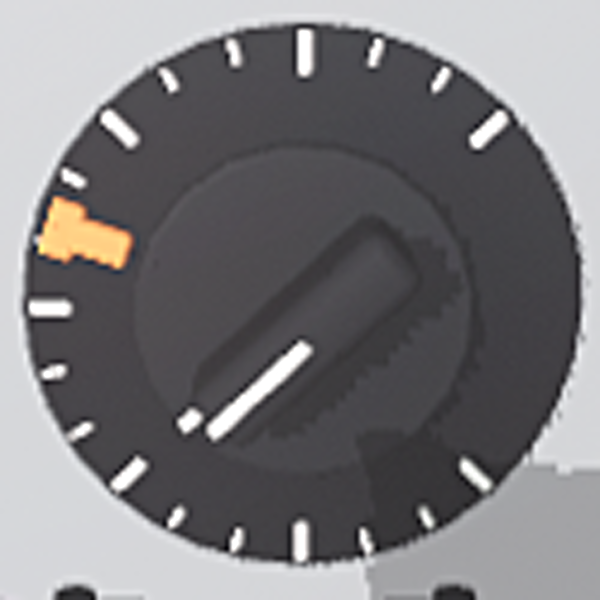

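The enlargement shows:
- the skirt mark at (190,420) and the skirt centre at (302,308)
- the rider's centre line from (131,248) to (50,225)
- the plate centre at (302,294)

Next I'll measure the angles, refit the dial axis, and work out the grasp.

```bash
cat > dial.py <<'E'
from geo import *
import geo
geo.C0=np.array([0,0,.052])
v=np.load('pose.npy').copy()
if __name__=='__main__':
    v[:2]+=.0033*T(v)[:2,0]; np.save('pose2.npy',v)
    D=np.load('pics/w3.npz');V=wview(D);Vi=np.linalg.inv(V)
    def uv(x,y,h,raw=True):
        x,y=270+(x+.5)/4.8-.5,165+(y+.5)/4.8-.5
        d=Vi[:3,:3]@np.array([(x-D['K'][0,2])/D['K'][0,0],-(y-D['K'][1,2])/D['K'][1,1],-1]);o=Vi[:3,3]
        M=T(v);nw=M[:,:3]@N;c=W(v,geo.C0+h*N);q=o+d*(nw@(c-o))/(nw@d)
        e=M[:,:3].T@(q-c);return np.array([e@U,e@Y])
    c=uv(302,294,.001);c2=uv(302,308,.007);print('plate c',c,'skirt c',c2)
    print('radii',[np.linalg.norm(uv(a,b,.007)-c2) for a,b in((133,308),(470,308),(302,145),(302,472))])
    ang=lambda e:2.356+np.arctan2(-e[1],e[0])
    for n,x,y,h,cc in(('left',50,308,.001,c),('up',305,52,.001,c),('ll',128,473,.001,c),('ul',120,130,.001,c),('bot',300,540,.001,c),('rider in',131,249,.005,(c+c2)/2),('rider mid',97,238,.005,(c+c2)/2),('rider out',54,227,.005,(c+c2)/2),('mark',190,420,.007,c2)):
        e=uv(x,y,h)-cc;print(n,ang(e).round(3),np.linalg.norm(e).round(4))
    e1,e2=uv(212,435,.026),uv(308,346,.026);print('line',ang(e1-e2))
E
python3 dial.py
```

```text
plate c [ 0.00099765 -0.00285485] skirt c [ 0.0011214  -0.00188096]
radii [np.float64(0.029403901736918682), np.float64(0.02922955108059782), np.float64(0.028458727116035754), np.float64(0.030381053678562975)]
left 2.305 0.0448
up 3.939 0.0423
ll 1.544 0.0463
ul 3.108 0.0429
bot 0.793 0.047
rider in 2.673 0.0312
rider mid 2.675 0.0374
rider out 2.666 0.045
mark 1.557 0.0285
line 1.5915735472298187
```

```bash
cat > go.py <<'E'
import sys
from geo import *
import geo
geo.C0=np.array([0,0,.052]);v=np.load('pose2.npy');p,Rn,s=now()
c=(.001,-.0015)
for a in sys.argv[1:]:
    spin,h=map(float,a.split(','));show(row(pt(v,0,0,h,c),toolR(v,-25,spin),p,Rn))
E
python3 go.py -60,.12 -135,.12 -135,.03 -135,.0105
```

```text
0.0042 0.0061 0.0200 -0.09 0.39 -60.29
0.0042 0.0061 0.0200 -0.37 0.31 -135.29
0.0048 0.0059 0.1100 -0.37 0.31 -135.29
0.0049 0.0059 0.1295 -0.37 0.31 -135.29
```

```bash
python3 -m handwheel '0.004 0.006 0.02 0 0 -8 0.3;0.004 0.006 0.02 0 0 -16 0.3;0.004 0.006 0.02 0 0 -24 0.3;0.004 0.006 0.02 0 0 -32 0.3;0.004 0.006 0.02 0 0 -40 0.3;0.004 0.006 0.02 0 0 -48 0.3;0.004 0.006 0.02 0 0 -56 0.3;0.004 0.006 0.02 0 0 -64 0.3;0.004 0.006 0.02 0 0 -72 0.3;0.004 0.006 0.02 0 0 -80 0.3;0.004 0.006 0.02 0 0 -88 0.3;0.004 0.006 0.02 0 0 -96 0.3;0.004 0.006 0.02 0 0 -104 0.3;0.004 0.006 0.02 0 0 -112 0.3;0.004 0.006 0.02 0 0 -120 0.3;0.004 0.006 0.03 0 0 -128 0.3;0.005 0.006 0.05 -0.4 0.3 -135.3 0.3;0.005 0.006 0.07 -0.4 0.3 -135.3 0.3;0.005 0.006 0.08 -0.4 0.3 -135.3 0.3;0.005 0.006 0.08 -0.4 0.3 -135.3 0.3'; python3 go.py -135,.03 -135,.0105;  python3 - <<'E'
from geo import *
from rig import capture
import cv2
p,Rn,s=now();c=capture('wrist');cv2.imwrite('pics/w4.png',c['color'][:,:,::-1]);np.savez('pics/w4.npz',K=c['K'],mount=c['mount'],p=p,R=Rn)
print(s['joint_positions'][5])
E
```

```text
time_s: 10.75
position: [0.5686, -0.0622, 0.1063]
tcp_rot: [[-0.584, 0.808, 0.074], [0.755, 0.507, 0.416], [0.299, 0.298, -0.907]]
force: [-0.4, -0.1, 0.1]
opening: 0.304
grasp_force: 0.0
-0.0002 -0.0000 0.0294 -0.04 0.00 0.03
-0.0002 -0.0000 0.0489 -0.04 0.00 0.03
-82.31159109075334
```

View pics/w4.png

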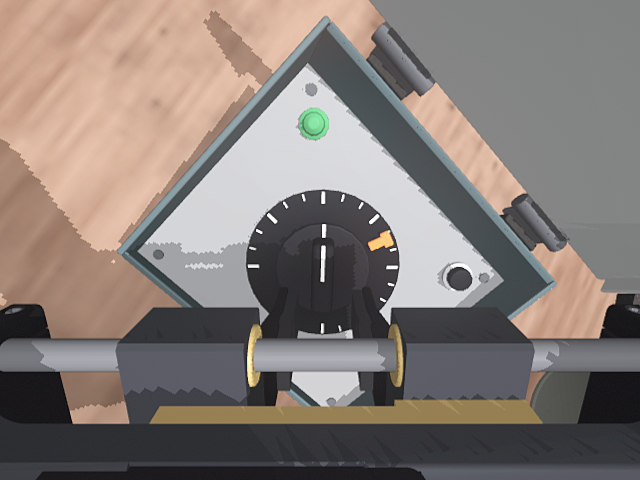

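The bar is vertical in the image at column 323 and centred between the fingers. Their edges are at about 290 and 358. I'll descend and grip.

```bash
python3 -m handwheel '0 0 0.02 0 0 0 0.3;0 0 0.035 0 0 0 0.3;0 0 0.043 0 0 0 0.3;0 0 0.048 0 0 0 0.3;0 0 0.048 0 0 0 0.3;0 0 0.048 0 0 0 0;0 0 0.048 0 0 0 0;0 0 0.048 0 0 0 0;0 0 0.048 0 0 0 0;0 0 0.048 0 0 0 0'
```

```text
time_s: 11.8
position: [0.5713, -0.0434, 0.062]
tcp_rot: [[-0.583, 0.809, 0.073], [0.755, 0.507, 0.415], [0.299, 0.297, -0.907]]
force: [-3.6, -3.3, 2.6]
opening: 0.145
grasp_force: 29.9
```

Gripped at 12.6 mm, which fits the 13 mm bar. Next I turn it +65°.

```bash
python3 -m handwheel '0 0 0 0 0 5 0;0 0 0 0 0 11 0;0 0 0 0 0 17 0;0 0 0 0 0 23 0;0 0 0 0 0 29 0;0 0 0 0 0 35 0;0 0 0 0 0 41 0;0 0 0 0 0 47 0;0 0 0 0 0 53 0;0 0 0 0 0 59 0;0 0 0 0 0 65 0;0 0 0 0 0 65 0;0 0 0 0 0 65 0;0 0 0 0 0 65 0.3;0 0 0 0 0 65 0.3;0 0 0 0 0 65 0.3;0 0 -0.02 0 0 65 0.3;0 0 -0.045 0 0 65 0.3;0 0 -0.08 0 0 65 0.3;0 0 -0.08 0 0 65 0.3'; python3 - <<'E'
from geo import *
from rig import capture
import cv2
p,Rn,s=now();c=capture('wrist');np.savez('pics/w5.npz',K=c['K'],mount=c['mount'],p=p,R=Rn)
cv2.imwrite('pics/w5.png',cv2.resize(c['color'][140:340,220:440,::-1],(660,600),interpolation=cv2.INTER_CUBIC))
E
```

```text
time_s: 13.8
position: [0.5686, -0.0785, 0.1378]
tcp_rot: [[0.485, 0.871, 0.081], [0.779, -0.473, 0.412], [0.397, -0.137, -0.908]]
force: [0.8, -0.4, -0.1]
opening: 0.299
grasp_force: 0.0
```

View pics/w5.png

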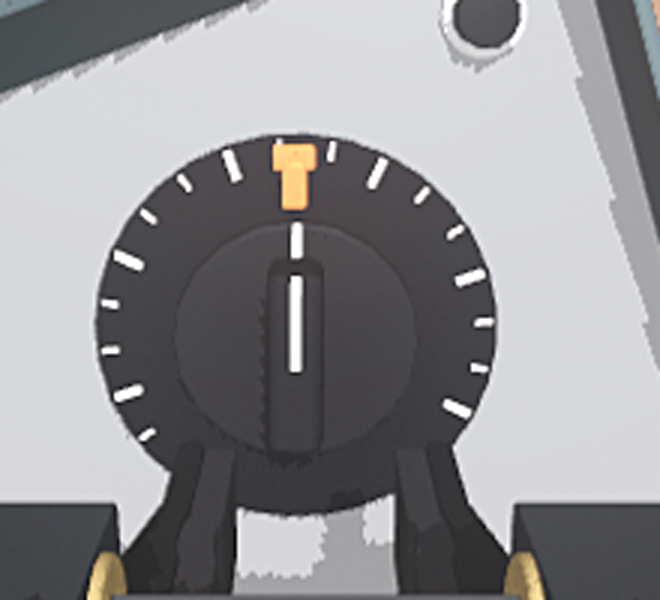

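Knob line (x≈296) and rider (x≈295) coincide. Next I go back over the cover to its handle.

```bash
cat > back.py <<'E'
from geo import *
v=np.load('pose2.npy');p,Rn,s=now();print(p,s['joint_positions'])
G=np.array([.5976,.0893,.251]);Rt=toolR(v,15);z=Rt[:,2]
t=p.copy();t[2]=.39;m=Rn
pre=G-.135*z
show(row(t,Rn,p,Rn),row(t,toolR(v,-25,-35),p,Rn),row(t,toolR(v,-25),p,Rn),row(t,Rt,p,Rn),row(pre,Rt,p,Rn),row(G,Rt,p,Rn))
E
python3 back.py
```

```text
[ 0.56730247 -0.07720223  0.13615557] [-31.55594899  35.62814286  94.29697097  26.40080622  62.15858449
 -16.3793765 ]
0.1007 -0.0357 -0.2303 0.00 0.00 0.00
0.1007 -0.0357 -0.2303 0.25 -0.05 35.01
0.1007 -0.0357 -0.2303 0.23 -0.13 70.01
0.1007 -0.0357 -0.2303 -34.59 -24.50 66.94
0.2714 -0.0976 -0.1365 -34.59 -24.50 66.94
0.1899 -0.0683 -0.0330 -34.59 -24.50 66.94
```

```bash
python3 -m handwheel '0.02 -0.007 -0.046 0 0 0 0.28;0.04 -0.014 -0.092 0 0 0 0.28;0.06 -0.021 -0.138 0 0 7 0.28;0.08 -0.029 -0.184 0 0 15 0.28;0.1 -0.036 -0.23 0 0 23 0.28;0.1 -0.036 -0.23 0 0 31 0.28;0.1 -0.036 -0.23 0 0 39 0.28;0.1 -0.036 -0.23 0 0 47 0.28;0.1 -0.036 -0.23 0 0 55 0.28;0.1 -0.036 -0.23 0 0 63 0.28;0.1 -0.036 -0.23 0 0 70 0.28;0.1 -0.036 -0.23 -34.6 -24.5 66.9 0.28;0.1 -0.036 -0.23 -34.6 -24.5 66.9 0.28;0.1 -0.036 -0.23 -34.6 -24.5 66.9 0.28;0.1 -0.036 -0.23 -34.6 -24.5 66.9 0.28;0.1 -0.036 -0.23 -34.6 -24.5 66.9 0.28;0.1 -0.036 -0.23 -34.6 -24.5 66.9 0.28;0.1 -0.036 -0.23 -34.6 -24.5 66.9 0.28'; python3 back.py
```

```text
time_s: 15.65
position: [0.566, -0.0758, 0.3863]
tcp_rot: [[0.985, -0.164, -0.051], [-0.172, -0.953, -0.251], [-0.008, 0.256, -0.967]]
force: [0.4, 0.7, -0.6]
opening: 0.275
grasp_force: 0.0
[ 0.5660088  -0.07576046  0.38628559] [-10.92393727  18.96336535  76.17170172 -14.87209086  85.2020301
  90.21330827]
-0.0000 0.0009 -0.0036 0.00 0.00 0.00
-0.0000 0.0009 -0.0036 38.40 12.61 -33.38
-0.0000 0.0009 -0.0036 39.81 0.47 0.19
-0.0000 0.0009 -0.0036 -0.19 0.37 0.33
0.0029 -0.1975 -0.0472 -0.19 0.37 0.33
0.0038 -0.1970 0.0878 -0.19 0.37 0.33
```

```bash
python3 -m handwheel '0.001 -0.04 -0.02 0 0 0 0.28;0.001 -0.08 -0.035 0 0 0 0.28;0.002 -0.12 -0.047 0 0.4 0.3 0.28;0.003 -0.16 -0.047 0 0.4 0.3 0.28;0.003 -0.197 -0.047 0 0.4 0.3 0.28;0.003 -0.197 -0.047 0 0.4 0.3 0.28;0.003 -0.197 -0.047 0 0.4 0.3 0.28'; python3 back.py | tail -1
python3 - <<'E'
from rig import capture
from geo import *
import cv2
p,Rn,s=now();c=capture('wrist');cv2.imwrite('pics/w6.png',c['color'][:,:,::-1]);D=dict(mount=c['mount'],p=p,R=Rn);V=wview(D);v=np.load('pose2.npy')
for th in(2.0,2.1): print(th,proj(c['K'],V,W(v,cov(th,.14,-.05,.0365))),proj(c['K'],V,W(v,cov(th,.14,0.05,.0365))),proj(c['K'],V,W(v,cov(th,.19,-.1,0))))
E
```

```text
time_s: 16.35
position: [0.6045, 0.1212, 0.3816]
tcp_rot: [[0.984, -0.172, -0.044], [-0.178, -0.951, -0.254], [0.001, 0.258, -0.966]]
force: [0.3, -0.3, -0.1]
opening: 0.279
grasp_force: 0.0
-0.0013 -0.0021 0.1345 -0.07 -0.05 -0.12
2.0 [342.18623705 184.08679905] [340.76838259 301.4194506 ] [422.30440438 112.27571136]
2.1 [323.58901954 184.03658801] [323.93152336 301.1744637 ] [394.25037498 111.92861057]
```

View pics/w6.png

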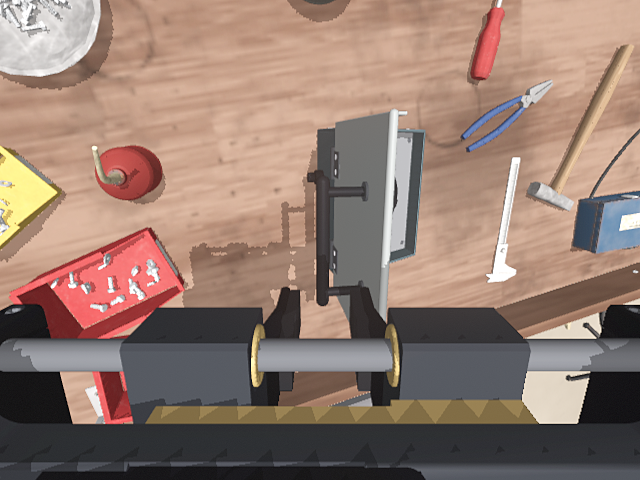

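The handle bar is at column 322, between the fingers, and the cover corner at (394,111) matches 2.10 rad. I'll descend and grip.

```bash
python3 -m handwheel '0 -0.002 0.04 0 0 0 0.28;0 -0.002 0.08 0 0 0 0.28;0 -0.002 0.105 0 0 0 0.28;0 -0.002 0.12 0 0 0 0.28;0 -0.002 0.132 0 0 0 0.28;0 -0.002 0.132 0 0 0 0.28;0 -0.002 0.132 0 0 0 0;0 -0.002 0.132 0 0 0 0;0 -0.002 0.132 0 0 0 0;0 -0.002 0.132 0 0 0 0;0 -0.002 0.132 0 0 0 0'; python3 - <<'E'
from geo import *
v=np.load('pose2.npy');p,Rn,s=now()
h=lambda t:W(v,cov(t,.14,0,.0365))
for t in np.r_[np.arange(2.1,.02,-.1),.05,0,-.03]: print(round(t,3),(Rn.T@(h(t)-h(2.1))).round(4)[1:])
E
```

```text
time_s: 17.5
position: [0.5999, 0.09, 0.2558]
tcp_rot: [[0.984, -0.172, -0.04], [-0.177, -0.951, -0.255], [0.006, 0.258, -0.966]]
force: [-0.6, -1.3, 4.4]
opening: 0.12
grasp_force: 30.0
2.1 [0. 0.]
2.0 [ 0.0145 -0.0005]
1.9 [0.0289 0.0004]
1.8 [0.0432 0.0027]
1.7 [0.0571 0.0065]
1.6 [0.0706 0.0117]
1.5 [0.0836 0.0181]
1.4 [0.0958 0.0258]
1.3 [0.1072 0.0347]
1.2 [0.1176 0.0447]
1.1 [0.127  0.0557]
1.0 [0.1353 0.0676]
0.9 [0.1423 0.0803]
0.8 [0.148  0.0935]
0.7 [0.1524 0.1073]
0.6 [0.1554 0.1215]
0.5 [0.1569 0.1358]
0.4 [0.1571 0.1503]
0.3 [0.1557 0.1647]
0.2 [0.1529 0.1789]
0.1 [0.1488 0.1927]
0.05 [0.1462 0.1995]
0.0 [0.1432 0.2061]
-0.03 [0.1413 0.21  ]
```

```bash
python3 -m handwheel '0 0.007 0 0 0 0 0;0 0.0145 -0.0005 0 0 0 0;0 0.0289 0.0004 0 0 0 0;0 0.0432 0.0027 0 0 0 0;0 0.0571 0.0065 0 0 0 0;0 0.0706 0.0117 0 0 0 0;0 0.0836 0.0181 0 0 0 0;0 0.0958 0.0258 0 0 0 0;0 0.1072 0.0347 0 0 0 0;0 0.1176 0.0447 0 0 0 0;0 0.127 0.0557 0 0 0 0;0 0.1353 0.0676 0 0 0 0'
```

```text
time_s: 18.7
position: [0.5717, -0.0564, 0.2227]
tcp_rot: [[0.984, -0.172, -0.045], [-0.178, -0.951, -0.254], [0.001, 0.258, -0.966]]
force: [-1.0, 4.5, 0.8]
opening: 0.112
grasp_force: 30.0
```

```bash
python3 -m handwheel '0 0.004 0.0063 0 0 0 0;0 0.007 0.0127 0 0 0 0;0 0.0127 0.0259 0 0 0 0;0 0.0171 0.0397 0 0 0 0;0 0.0201 0.0539 0 0 0 0;0 0.0216 0.0682 0 0 0 0;0 0.0218 0.0827 0 0 0 0;0 0.0204 0.0971 0 0 0 0;0 0.0176 0.1113 0 0 0 0;0 0.0155 0.118 0 0 0 0;0 0.0155 0.118 0 0 0 0'
```

```text
time_s: 19.8
position: [0.5631, -0.1023, 0.1122]
tcp_rot: [[0.984, -0.169, -0.048], [-0.176, -0.95, -0.257], [-0.003, 0.262, -0.965]]
force: [-4.5, -5.7, -2.5]
opening: 0.115
grasp_force: 30.0
```

```bash
python3 -m handwheel '0 -0.001 0.004 0 0 0 0;0 -0.003 0.009 0 0 0 0;0 -0.005 0.014 0 0 0 0;0 -0.008 0.02 0 0 0 0;0 -0.008 0.02 0 0 0 0'
```

```text
time_s: 20.3
position: [0.5633, -0.1009, 0.0912]
tcp_rot: [[0.985, -0.168, -0.049], [-0.175, -0.95, -0.259], [-0.003, 0.264, -0.965]]
force: [-5.0, -9.6, -4.0]
opening: 0.116
grasp_force: 30.0
```

```bash
python3 -m handwheel '0 0 0.003 0 0 0 0;0 -0.001 0.006 0 0 0 0;0 -0.001 0.009 0 0 0 0;0 -0.001 0.009 0 0 0 0;0 -0.001 0.009 0 0 0 0'
```

```text
time_s: 20.8
position: [0.5636, -0.1003, 0.0859]
tcp_rot: [[0.984, -0.17, -0.047], [-0.176, -0.95, -0.258], [-0.001, 0.262, -0.965]]
force: [-8.3, 1.2, 18.4]
opening: 0.115
grasp_force: 30.0
```

```bash
python3 -m handwheel '0 0 0.003 0 0 0 0;0 0 0.003 0 0 0 0;0 0 0.003 0 0 0 0'; python3 -m handwheel '0 0 -0.003 0 0 0 0;0 0 -0.006 0 0 0 0;0 0 -0.006 0 0 0 0.28;0 0 -0.006 0 0 0 0.28;0 0 -0.006 0 0 0 0.28;0 0 -0.02 0 0 0 0.28;0 0 -0.05 0 0 0 0.28;0 0 -0.09 0 0 0 0.28;0 0 -0.117 0 0 0 0.28;0 0 -0.117 0 0 0 0.28'
python3 - <<'E'
from geo import *
from rig import capture
import cv2
p,Rn,s=now();c=capture('wrist');im=c['color'][:,:,::-1].copy()
D=dict(mount=c['mount'],p=p,R=Rn);V=wview(D);v=np.load('pose2.npy')
for th in(0,.05,.1): print(th,[proj(c['K'],V,W(v,cov(th,*a))).round(1).tolist() for a in((.14,-.05,.0365),(.19,-.1,.0015))])
g=cv2.cvtColor(im,cv2.COLOR_BGR2GRAY)
m=((g>150)&(np.ptp(im.astype(int),axis=2)<25)).astype(np.uint8);m[300:]=0
n,l,st,_=cv2.connectedComponentsWithStats(m);i=1+st[1:,4].argmax();y,x=np.nonzero(l==i);k=(x-y).argmax();print('corner',x[k],y[k])
b=((g<70)&(l!=i));b[:140]=0;b[250:]=0;y,x=np.nonzero(b[:, 200:380]);print('bar cols',np.median(x)+200,'top',y.min())
cv2.imwrite('pics/w7.png',im);a=capture('top');cv2.imwrite('pics/t7.png',a['color'][:,:,::-1])
a0=cv2.imread('pics/top0.png')
E
```

```text
time_s: 21.1
position: [0.5642, -0.1007, 0.0849]
tcp_rot: [[0.984, -0.17, -0.044], [-0.176, -0.95, -0.259], [0.002, 0.263, -0.965]]
force: [-10.6, 5.4, 28.9]
opening: 0.114
grasp_force: 30.0
time_s: 22.1
position: [0.5741, -0.0693, 0.1991]
tcp_rot: [[0.985, -0.173, -0.031], [-0.175, -0.951, -0.256], [0.015, 0.258, -0.966]]
force: [0.4, -0.3, -0.3]
opening: 0.282
grasp_force: 0.0
0 [[329.0, 194.2], [347.0, 125.4]]
0.05 [[333.2, 195.5], [354.6, 125.0]]
0.1 [[337.2, 196.9], [362.1, 124.6]]
corner 348 125
bar cols 323.0 top 188
```

The cover corner at (348,125) gives a hinge angle of about 0.01 rad, so it is shut and the robot is clear. I'm handing in.

```bash
python3 -c "
from rig import bot
print(bot.hand_in())"
```

```text
the job is handed in; nothing more can be done
None
```

I opened the cover to its stop, turned the knob's white line onto the orange rider (within about 1°), let it go, shut the cover (about 0.01 rad by camera) and handed the job in after about 22 s; no verdict was returned.

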